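# Turn the photo turntable to the camera

### The arm

A 7-joint arm with a two-finger parallel gripper is mounted at the origin on the work surface; the furniture and walls round the work are solid. World frame = base frame: x ahead of the robot, y to its left, z up, the work surface at z = 0. Lengths are in m, angles in rad, forces in N, time in s.
With the tool pointing down it reaches from about 0.4 to 0.85 m from the base axis. Payload 4.5 kg.
Tool frame: the origin (TCP) lies at the very end of the fingers, on their centre line; the grasp point (between the pads) lies 19 mm behind it (r.grip_point_offset is the distance from the TCP to the grasp point, in m); y points along the fingers, x is the direction in which the jaws open and shut, and the axes are right-handed (so a half turn about y gives the same grasp; the last joint's range is limited). The gripper opens to 88 mm and grips with 3 to 60 N. Pads are 18 mm wide; open, the fingers measure 123 mm over their backs; the gripper's body (75 mm by 187 mm) begins 45 mm behind the grasp point.
Start: joints at [-1.143, 0.689, -0.195, 1.565, 0.157, 0.902, -0.215], TCP at [0.24, 0.577, 0.239] pointing down, gripper open.
Joint ranges: [-3.01, 3.01], [-0.46, 2.08], [-1.47, 1.51], [0.13, 2.56], [-1, 4.14], [0.04, 2.09], [-2.66, 2.66]. Speed limits (rad/s): [2.57, 2.57, 3.14, 3.14, 3.14, 3.14, 3.14].

### API

Orientations are given as a unit quaternion [x, y, z, w].
In Python, from plant import get_state, snapshot, camera_params, job, r gives the robot as it stands.
- The arm moves only by the tool carry_out, never from a script. Its arguments are lists of equal length, an entry for each row: "offset": the shift along the world's x, y, z in m, a list of three; "twist": the turn about the world's z in degrees. In form: {"offset": [[tx, ty, tz], ...], "twist": [twist, ...]}. A call has 1 to 8 rows; each row shifts and turns the commanded pose from where the row before left it; what a row does not reach is not made up. A row lasts 1/8 s, in which the tool goes at most 62.5 mm and 10.7 degrees, less where a joint would pass 70% of its speed; a pose out of reach is approached as far as the arm can. A call with a gripper value outside its range is refused whole. "grip" is the finger opening in m, from 0 to 0.0881, set as the call begins (left out, the last holds). The fingers move at their own pace and stop on an object; "newtons" is the grip in N (left out, the last holds). Time passes only in rows, so rows that do not move let the fingers close. It gives the time, the measured TCP pose, the force and the opening at its end, in the units of the state.
- get_state(): the state, without advancing time (a new reading comes with each control period).
- snapshot(name): name is "scene" or "top" or "wrist"; returns the picture (480x640x3 uint8, red, green, blue); there is no depth.
- camera_params(name): a dict with "camera_matrix" (3x3 intrinsics, pixels), "eye" and "orientation" of the camera in the world. Camera axes: x right, y up, looking along -z (the intrinsics and any distortion apply to the point x, -y, -z); pixel columns grow to the right and rows downward; lengths in m; the calibration is good to about 2 mm. A picture is of the moment at which its call begins: read the wrist's pose just before it. camera_params takes no time and is no camera call; for the wrist camera it gives the pose at the moment of the call.
- job.finish_job(): hands the job in, once; it reports no verdict.
The state is a dict: "clock": time; "q": joint angles; "qd": joint speeds; "joint_torque": joint torques, N m; "tool_pos": TCP position; "eef_rot": TCP orientation; "contact_force": force on the tool from outside, world axes, zero at the start; "moment": the same for the moment, N m; "opening": opening from 0.0 (shut) to 1.0 (fully open).
Only numpy, scipy, OpenCV 4.12 (cv2) and the standard library are available. Lean on these libraries where they do the work, as an engineer would, in place of code of your own. Each camera call takes 0.05 s, during which the arm holds its last target. There are 200 camera calls.

### The job

The bobbin of linen thread is next to be photographed: gently push a spoke of the turntable's star handle round with a fingertip until the bobbin stands centred in front of the camera's lens, and leave it there at rest. Do not touch or lift the things standing on the tray, and leave the camera and the things lying on the table where they are.

Things in the scene. Friction and masses are not known exactly. Their poses are not given: they have to be found in the camera images.
- linen_thread: the bobbin to be photographed: pale linen thread on a spool with wooden ends, 33 mm across, 42 mm high; stands on the turntable's tray, origin at the centre of its underside, z up; in one of the tray's four quarters, which one varies; about 115 mm from the turning axis
- paste_jar: white jar with black cap, 64 mm across, 68 mm high; stands on the turntable's tray, origin at the centre of its underside, z up; in one of the tray's four quarters, which one varies; about 115 mm from the turning axis
- loupe: black eyepiece loupe, 40 mm across, 28 mm high; stands on the turntable's tray, origin at the centre of its underside, z up; in one of the tray's four quarters, which one varies; about 115 mm from the turning axis
- tape_roll: flat cream roll of cotton tape with a hole, 57 mm across, 13 mm high; stands on the turntable's tray, origin at the centre of its underside, z up; in one of the tray's four quarters, which one varies; about 115 mm from the turning axis
- camera_stand: fixed dark steel foot under the turntable, with a bar to a small grey box camera on a post. Origin on the turntable's turning axis at table height; its x axis points level from the turning axis to the camera, z up. The camera stands 215 to 249 mm out along x, 66 mm wide, its top 103 mm above the table; its black lens (38 mm across, axis 76 mm above the table) looks back along -x at the turning axis, its front at 187 mm out
- lens (a point): centre of the front of the camera's lens, 76 mm above the table
- turntable (a joint): angle of the turntable in rad, 0 at the start, growing counter-clockwise seen from above; turns either way (more than a full turn) against damping and 0.2 N m of dry friction, so that it stays where it is left. Tray 320 mm across, its floor 28 mm and its rim 36 mm above the table; four low strips, one under each spoke, part it in quarters
- star_handle: four-spoked handle on the column over the tray's centre; it turns with the tray. Origin on the turning axis at the height of the spokes' centre line, 170 mm above the table. Black hub 44 mm across (top 183 mm above the table), four level steel spokes 12 mm thick along its own +x, +y, -x and -y, each ending in a black ball 22 mm across centred 88 mm from the axis. Between the spokes it is open down to the things on the tray (the highest top is 96 mm above the table)
- spoke_end (a point): centre of the ball at the end of one of the four spokes (the one along the handle's +x), 88 mm from the axis
- label_pad: pad of paper labels, 50x76x14 mm; bystander lying loose on the table near the turntable, origin at the centre of its underside
- eraser: eraser, 24x53x13 mm; bystander lying loose on the table near the turntable, origin at the centre of its underside
- bulldog_clip_0: black spring clip, 26x32x48 mm, standing; bystander lying loose on the table near the turntable, origin at the centre of its underside
Not all that is in view belongs to the job. What is shaped like the tape_roll but blue, pink or yellow is not meant.

How it is judged:
By the outcome, as a careful person would: the job done as asked, in the order asked, and still so for the second after the job is handed in, with the robot touching nothing.
It also fails if it takes over 48 s, if anything falls off the work surface, if the arm or the gripper's body presses on something with over 40 N, if the wrist force passes 120 N, or if a joint passes its speed limit or range.

## Working session

There is one attempt and no reset: what is moved stays moved. The work goes in short steps, Python scripts to look and compute and a tool call to move; the robot and the scene stay as the last step left them, time stands still between calls to the robot, and variables do not carry over. Pictures are saved under pics/ and viewed, about 8 in all and at most 12, crops included, and the job is handed in when it is done.

Besides the shell and the picture viewer there is one more tool, called after ">>>" as name(argument=value, ...), one argument or row to a line, values as JSON. carry_out: Moves the arm, as the interface text tells. Its arguments: {"type":"object","properties":{"offset":{"type":"array"},"twist":{"type":"array"},"grip":{"type":"number"},"newtons":{"type":"number"}},"required":["offset","twist"]}

```bash
mkdir -p pics
python3 - <<'E'
from plant import *
import cv2
for n in ("top","scene"):
    cv2.imwrite(f"pics/{n}0.png",snapshot(n)[:,:,::-1]); print(n,camera_params(n))
s=get_state();print(s["clock"],s["tool_pos"],s["eef_rot"],s["contact_force"])
E
```

```text
top {'camera_matrix': array([[537.89381827,   0.        , 310.59237107],
       [  0.        , 537.89381827, 234.53903026],
       [  0.        ,   0.        ,   1.        ]]), 'eye': array([0.51289841, 0.08631625, 1.55042971]), 'orientation': array([-0.01581623,  0.03203305,  0.70695631, -0.70635438])}
scene {'camera_matrix': array([[618.32235576,   0.        , 319.6619107 ],
       [  0.        , 618.32235576, 246.72730494],
       [  0.        ,   0.        ,   1.        ]]), 'eye': array([-0.36430945, -0.52743901,  1.07736004]), 'orientation': array([ 0.36787705, -0.20043207, -0.43660928,  0.7961569 ])}
0.1 [0.23961245 0.57661109 0.23800771] [ 0.58849562  0.39208641 -0.39301931 -0.58777289] [0.87056247 1.04538679 0.22096255]
```

View pics/top0.png

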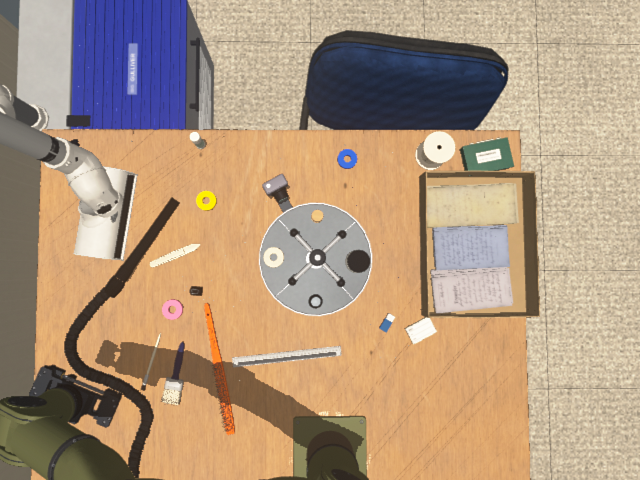

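View pics/scene0.png

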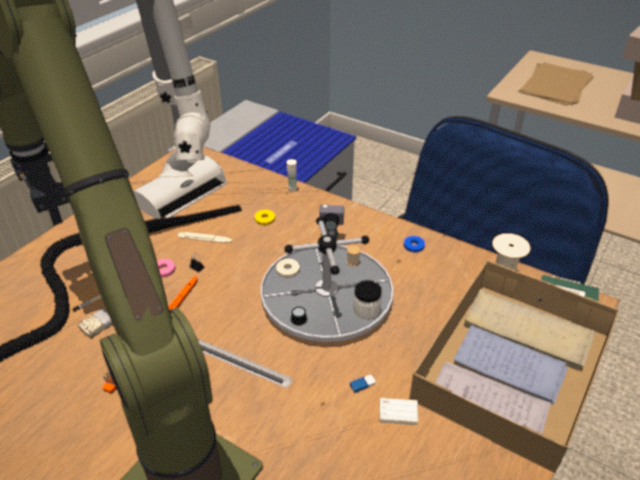

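The tray carries four things in the top view: a tan disc at (318,215), a cream tape roll at (273,257), the black-capped jar at (358,261) and the loupe at (315,301). The tan disc has the bobbin's size and wooden end, so it fits. The camera is at (277,188). I'll confirm in a crop.

Run:
```python
import cv2,numpy as np
a=cv2.resize(cv2.imread("pics/top0.png")[165:325,245:385],None,fx=3.75,fy=3.75,interpolation=cv2.INTER_CUBIC)
b=cv2.resize(cv2.imread("pics/scene0.png")[195:345,255:325+75],(270,279),interpolation=cv2.INTER_CUBIC)
c=np.zeros((600,795,3),np.uint8);c[:,:525]=a;c[:279,525:]=b
cv2.imwrite("pics/crop.png",c)
```

```text
(no output)
```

View pics/crop.png

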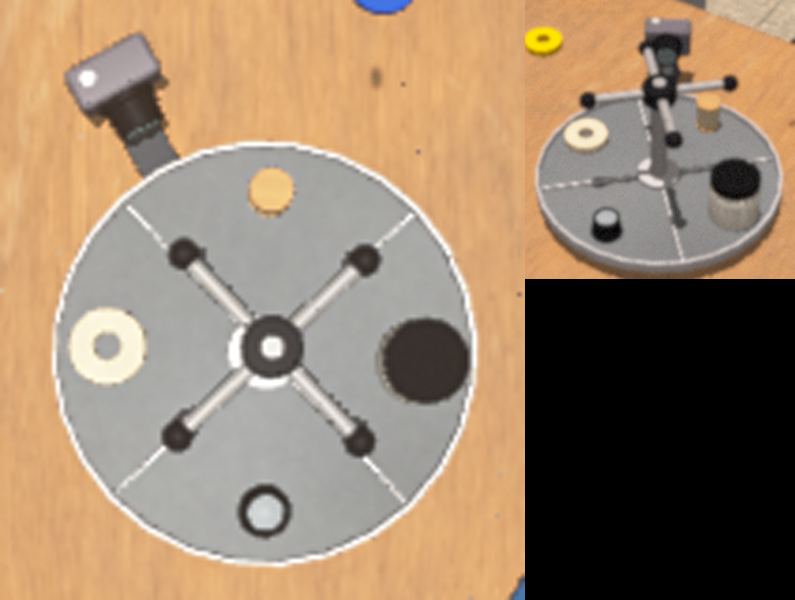

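The crop confirms it: the tan cylinder at crop (272,190) is the bobbin. The hub is at (272,347), and the balls are at (184,253), (365,260), (360,441) and (178,435).

```bash
cat > h.py <<'E'
from plant import *
import numpy as np
from scipy.spatial.transform import Rotation as R
def ray(cp,uv,z):
    K=np.array(cp["camera_matrix"]);d=np.linalg.solve(K,[*uv,1]);d=R.from_quat(cp["orientation"]).apply(d*[1,-1,-1])
    e=np.array(cp["eye"]);return (e+d*(z-e[2])/d[2])[:2]
def proj(cp,P):
    p=R.from_quat(cp["orientation"]).inv().apply(np.array(P)-cp["eye"])*[1,-1,-1];q=p@np.array(cp["camera_matrix"]).T
    return q[...,:2]/q[...,2:]
E
cat > m.py <<'E'
from h import *
cp=camera_params("top")
c=lambda x,y,z:ray(cp,((x+.5)/3.75-.5+245,(y+.5)/3.75-.5+165),z)
tr=c(264.5,353.5,.036);hub=c(272,347,.183);balls=[c(*b,.17) for b in((184,253),(365,260),(360,441),(178,435))]
bm=np.mean(balls,0);ax=(tr+hub+bm)/3
print("axis",tr,hub,bm,ax)
ang=lambda p:(np.degrees(np.arctan2(*(p-ax)[::-1])),np.hypot(*(p-ax)))
for b in balls:print("ball",b,ang(b))
print("bob",ang(c(272,190,.070)))
for n,x,y,z in(("lens front low",140,135,.076),("camtopfarL",66,75,.103),("farR",140,33,.103),("nearR",160,75,.103),("nearL",80,112,.103),("box mid top",108,70,.103),("lens tube top",133,105,.095),("bar",160,150,.02)):print(n,c(x,y,z),ang(c(x,y,z)))
# rendered check of the camera box top for candidate angles
for a in np.arange(24,40,4):
    t=np.radians(a);C,S=np.cos(t),np.sin(t)
    pts=[[ax[0]+X*C-Y*S,ax[1]+X*S+Y*C,.103] for X,Y in((.215,-.033),(.215,.033),(.249,.033),(.249,-.033))]
    print(a,((proj(cp,pts)-[245,165]+.5)*3.75-.5).round().tolist())
E
python3 m.py; python3 -c "
from plant import *;print(get_state()['q'])"
```

```text
axis [0.54683583 0.03870753] [0.54793899 0.03823239] [0.54829    0.03788339] [0.54768827 0.03827444]
ball [0.6127671  0.09800292] (np.float64(42.54529920639926), np.float64(0.0883331464804153))
ball [ 0.60794864 -0.02630475] (np.float64(-46.98135342331344), np.float64(0.08832770588633475))
ball [ 0.48405429 -0.02219358] (np.float64(-136.46135774387272), np.float64(0.08778191960281374))
ball [0.48838997 0.10202898] (np.float64(132.9259952478348), np.float64(0.08706854296465791))
bob (np.float64(-2.070721750437055), np.float64(0.11899630819028147))
lens front low [0.70653183 0.1311706 ] (np.float64(30.32029206648417), np.float64(0.1840135122831725))
camtopfarL [0.7465462  0.18384663] (np.float64(36.205664946766824), np.float64(0.24644621842945322))
farR [0.777332   0.13049567] (np.float64(21.8796018230455), np.float64(0.2474691841457448))
nearR [0.74668682 0.11598421] (np.float64(21.330856062450383), np.float64(0.21363340039059336))
nearL [0.71963441 0.1736416 ] (np.float64(38.212119777382945), np.float64(0.21883725269556317))
box mid top [0.75025488 0.15355423] (np.float64(29.644020439044017), np.float64(0.23307222727921084))
lens tube top [0.72596173 0.1357149 ] (np.float64(28.660072700858947), np.float64(0.20316513130969768))
bar [0.70239    0.11761043] (np.float64(27.15020201173125), np.float64(0.17385863175408398))
24 [[188.0, 60.0], [105.0, 97.0], [86.0, 54.0], [169.0, 18.0]]
28 [[168.0, 66.0], [87.0, 109.0], [65.0, 67.0], [146.0, 25.0]]
32 [[149.0, 74.0], [71.0, 122.0], [46.0, 82.0], [124.0, 34.0]]
36 [[130.0, 83.0], [55.0, 136.0], [28.0, 98.0], [102.0, 45.0]]
[-1.14320875  0.68986715 -0.19454511  1.56625411  0.15730345  0.90253347
 -0.21511259]
```

>>> carry_out(
  offset=[
    [0.02,-0.035,0],
    [0.025,-0.04,0],
    [0.025,-0.04,0],
    [0.025,-0.04,0],
    [0.025,-0.04,0],
    [0.025,-0.04,0],
    [0.025,-0.04,0],
    [0.02,-0.035,0],
  ],
  twist=[-3,-3,-3,-3,-3,-3,-3,-3.5],
  grip=0,
)

```text
clock: 1.1
tool_pos: [0.4306, 0.2653, 0.2385]
eef_rot: [0.659, 0.258, -0.258, -0.658]
contact_force: [-0.3, 0.2, -0.1]
opening: 0.117
```

>>> carry_out(
  offset=[
    [0.025,-0.04,0],
    [0.025,-0.04,0],
    [0.025,-0.04,0],
    [0.026,-0.04,0],
    [0,0,0],
    [0,0,0],
  ],
  twist=[0,0,0,0,0,0],
)

```text
clock: 1.85
tool_pos: [0.5302, 0.1077, 0.2384]
eef_rot: [-0.658, -0.259, 0.259, 0.658]
contact_force: [-0.4, 0.9, -0.4]
opening: 0.008
```

Run:
```python
from h import *
import cv2
cp=camera_params("wrist");cv2.imwrite("pics/w1.png",snapshot("wrist")[:,:,::-1]);print(cp,get_state()["tool_pos"])
```

```text
{'camera_matrix': array([[358.71368277,   0.        , 321.67421763],
       [  0.        , 358.71368277, 244.87082018],
       [  0.        ,   0.        ,   1.        ]]), 'eye': array([0.4744425 , 0.16767894, 0.38564184]), 'orientation': array([-0.14723536, -0.05736502,  0.36160753,  0.91884221])} [0.52999732 0.10850433 0.23853503]
```

View pics/w1.png

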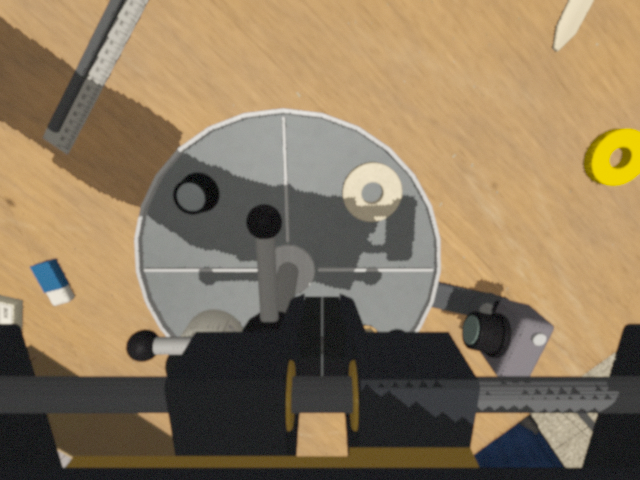

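The view shows the spoke to push at (268,270), with its ball at (263,222). The fingertip at (322,310) is clear on its clockwise side. Descending.

>>> carry_out(
  offset=[
    [0,0,-0.03],
    [0,0,-0.03],
    [0,0,-0.028],
    [0,0,0],
    [-0.0037,-0.0034,0],
    [-0.0037,-0.0034,0],
    [0,0,0],
  ],
  twist=[0,0,0,0,0,0,0],
)

```text
clock: 2.78
tool_pos: [0.5234, 0.0999, 0.1516]
eef_rot: [0.658, 0.259, -0.258, -0.658]
contact_force: [0.3, 0.5, 0.5]
opening: 0.005
```

>>> carry_out(
  offset=[
    [-0.0022,-0.0009,0],
    [-0.0022,-0.001,0],
    [-0.0021,-0.0011,0],
    [-0.0021,-0.0012,0],
    [-0.002,-0.0013,0],
    [-0.002,-0.0013,0],
    [-0.0019,-0.0014,0],
    [-0.0019,-0.0014,0],
  ],
  twist=[2,2,2,2,2,2,2,2],
)

```text
clock: 3.78
tool_pos: [0.5067, 0.0909, 0.1508]
eef_rot: [-0.615, -0.349, 0.349, 0.615]
contact_force: [1.1, 3.1, 2.2]
opening: 0.007
```

>>> carry_out(
  offset=[
    [-0.0018,-0.0015,0],
    [-0.0018,-0.0015,0],
    [-0.0017,-0.0016,0],
    [-0.0017,-0.0016,0],
    [-0.0016,-0.0017,0],
    [0,0,0],
  ],
  twist=[2,2,2,2,2,0],
)

```text
clock: 4.53
tool_pos: [0.4978, 0.082, 0.1506]
eef_rot: [0.583, 0.4, -0.401, -0.583]
contact_force: [0.6, 1.2, 1.2]
opening: 0.004
```

Run:
```python
from h import *
import cv2,numpy as np
a=snapshot("top")[:,:,::-1];cv2.imwrite("pics/top1.png",a)
b=snapshot("scene")[:,:,::-1];cv2.imwrite("pics/scene1.png",b)
c=np.zeros((600,795,3),np.uint8);c[:,:525]=cv2.resize(a[165:325,245:385],None,fx=3.75,fy=3.75,interpolation=cv2.INTER_CUBIC)
c[:279,525:]=cv2.resize(b[195:345,255:400],(270,279),interpolation=cv2.INTER_CUBIC)
cp=camera_params("wrist");w=snapshot("wrist")[:,:,::-1];cv2.imwrite("pics/w2.png",w);c[300:502,525:]=cv2.resize(w,(270,202));cv2.imwrite("pics/c2.png",c)
```

```text
(no output)
```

View pics/c2.png

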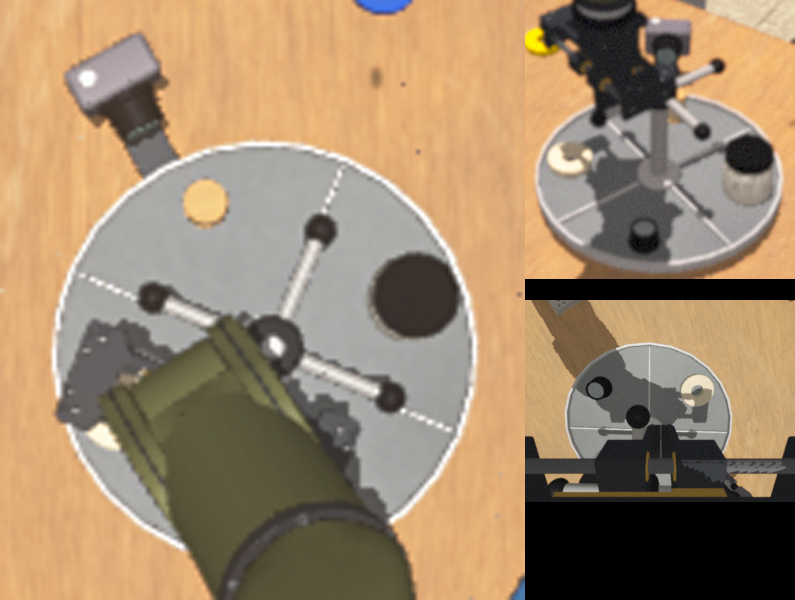

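```bash
cat > ov.py <<'E'
from h import *
import cv2
cp=camera_params("top");ax=np.array([.5477,.0383])
ang=lambda p:(np.degrees(np.arctan2(*(p-ax)[::-1])).round(2),np.hypot(*(p-ax)).round(4))
c=lambda x,y,z:ray(cp,((x+.5)/3.75-.5+245,(y+.5)/3.75-.5+165),z)
for n in("top0","top1"):
    I=cv2.imread(f"pics/{n}.png");h=cv2.cvtColor(I,cv2.COLOR_BGR2HSV)
    m=np.zeros(I.shape[:2],np.uint8);m[205:230,290:335]=cv2.inRange(h,(8,70,150),(25,255,255))[205:230,290:335]
    k,l,s,ce=cv2.connectedComponentsWithStats(m);i=1+s[1:,4].argmax();print(n,ce[i],s[i],ang(ray(cp,ce[i],.070)))
for b in((153,298),(320,230),(391,397)):print(ang(c(*b,.17)))
W={'camera_matrix':np.array([[358.71368277,0,321.67421763],[0,358.71368277,244.87082018],[0,0,1]]),'eye':np.array([.4744425,.16767894,.38564184]),'orientation':[-.14723536,-.05736502,.36160753,.91884221]}
T=[]
for n,cq,(x0,y0) in(("top0",cp,(250,165)),("w1",W,(440,270))):
    I=cv2.imread(f"pics/{n}.png");w=60 if n=="top0" else 130;f=390/w
    for A in((28,),(30,)):
        J=cv2.resize(I[y0:y0+w*3//4,x0:x0+w],None,fx=f,fy=f,interpolation=cv2.INTER_CUBIC)
        for a,col in zip(A,((0,255,0),)):
            t=np.radians(a);Rt=np.array([[np.cos(t),-np.sin(t)],[np.sin(t),np.cos(t)]])
            th=np.linspace(0,2*np.pi,40)
            for P in([(.215,-.033,.103),(.215,.033,.103),(.249,.033,.103),(.249,-.033,.103)],[(.187,.019*np.cos(u),.076+.019*np.sin(u)) for u in th]):
                P=np.array(P);P=np.c_[P[:,:2]@Rt.T+ax,P[:,2]]
                q=((proj(cq,P)-[x0,y0]+.5)*f-.5).round().astype(int);cv2.polylines(J,[q],True,col,1)
        T.append(J[:290])
cv2.imwrite("pics/ov.png",np.vstack([np.hstack(T[:2]),np.hstack(T[2:])]))
E
python3 ov.py
```

```text
top0 [316.72440945 215.67716535] [311 210  13  13 127] (np.float64(-1.51), np.float64(0.1179))
top1 [299.41129032 218.7983871 ] [294 213  12  13 124] (np.float64(22.31), np.float64(0.118))
(np.float64(67.1), np.float64(0.0878))
(np.float64(-22.63), np.float64(0.0877))
(np.float64(-112.37), np.float64(0.0886))
```

View pics/ov.png

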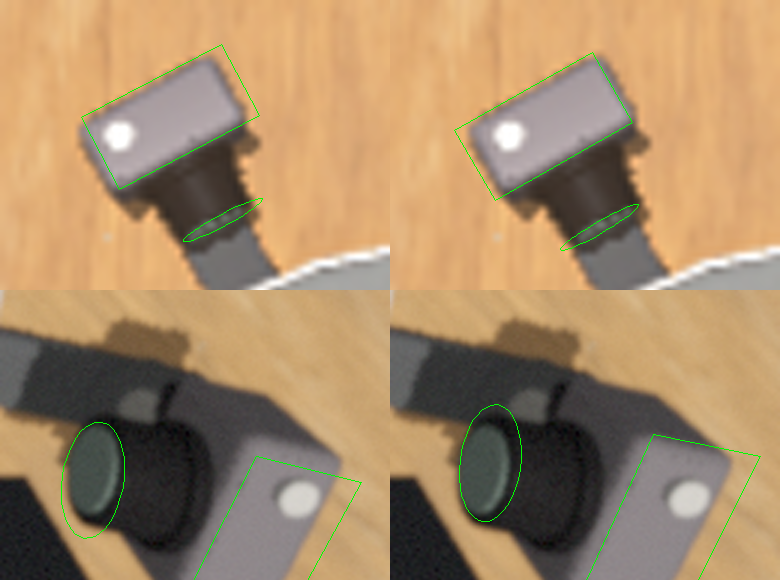

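Top overlays put the camera direction at about 29.1°: the 28° outline sits slightly right of the box and the 30° one slightly left, and the wrist lens view agrees. The bobbin is now at about 22.2°, so about 6.9° remain.

>>> carry_out(
  offset=[
    [-0.0014,-0.0016,0],
    [-0.0013,-0.0016,0],
    [-0.0012,-0.0017,0],
    [-0.0008,-0.0012,0],
    [0,0,0],
  ],
  twist=[2,2,2,1,0],
)

```text
clock: 5.3
tool_pos: [0.4932, 0.0762, 0.1506]
eef_rot: [-0.557, -0.435, 0.435, 0.558]
contact_force: [-0.1, 1.9, -1.3]
opening: 0.002
```

```bash
cat > chk.py <<'E'
import sys;from h import *
import cv2
n=sys.argv[1];cv2.imwrite(f"pics/{n}.png",snapshot("top")[:,:,::-1])
cp=camera_params("top");ax=np.array([.5477,.0383])
I=cv2.imread(f"pics/{n}.png");h=cv2.cvtColor(I,cv2.COLOR_BGR2HSV)
m=np.zeros(I.shape[:2],np.uint8);m[205:235,284:325]=cv2.inRange(h,(8,70,150),(25,255,255))[205:235,284:325]
k,l,s,ce=cv2.connectedComponentsWithStats(m);i=1+s[1:,4].argmax();p=ray(cp,ce[i],.070)-ax
print(ce[i],s[i],np.degrees(np.arctan2(p[1],p[0])),np.hypot(*p));st=get_state();print(st["clock"],st["tool_pos"],st["contact_force"])
J=cv2.resize(I[165:265,245:365],None,fx=6,fy=6,interpolation=cv2.INTER_CUBIC)
for a in(29.1,):
    t=np.radians(a);d=np.array([np.cos(t),np.sin(t)])
    q=proj(cp,[[*(ax+r*d),z] for r,z in((.06,.07),(.187,.076),(.249,.103))])
    cv2.polylines(J,[((q-[245,165]+.5)*6-.5).round().astype(int)],False,(0,255,0),1)
cv2.imwrite(f"pics/{n}c.png",J)
E
python3 chk.py t2
```

```text
[294.77952756 220.87401575] [289 215  13  13 127] 29.115956418565638 0.11834556580887129
5.35 [0.49329039 0.07613835 0.15064175] [-0.2891419   1.83907336 -1.08945983]
```

View pics/t2c.png

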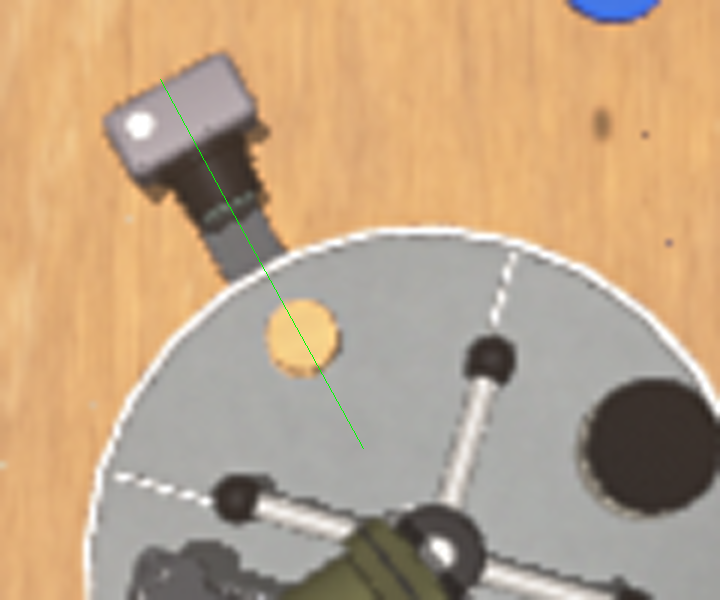

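The bobbin sits on the lens axis line, which passes through the middle of the lens at (230,210) and of the box. Now I back off clockwise and lift away.

>>> carry_out(
  offset=[
    [0.0015,0.005,0],
    [0.0015,0.005,0],
    [0.001,0.003,0],
    [0,0,0.02],
    [0,0,0.04],
    [0,0,0.04],
    [0,0,0.03],
    [0,0,0],
  ],
  twist=[0,0,0,0,0,0,0,0],
)

```text
clock: 6.35
tool_pos: [0.499, 0.0902, 0.2827]
eef_rot: [0.558, 0.436, -0.433, -0.557]
contact_force: [-0.6, -0.8, 0.8]
opening: 0.005
```

>>> carry_out(
  offset=[
    [-0.02,0.04,0],
    [-0.02,0.04,0],
    [-0.02,0.04,0],
    [-0.02,0.04,0],
    [-0.02,0.04,0],
    [-0.02,0.04,0],
    [0,0,0],
    [0,0,0],
  ],
  twist=[0,0,0,0,0,0,0,0],
)

```text
clock: 7.35
tool_pos: [0.3776, 0.3286, 0.2797]
eef_rot: [0.558, 0.434, -0.436, -0.557]
contact_force: [-0.8, -1.1, -1.8]
opening: 0.005
```

```bash
python3 chk.py t3
python3 - <<'E'
from h import *
import cv2
cv2.imwrite("pics/s3.png",cv2.resize(snapshot("scene")[180:360,220:440,::-1],(733,600)))
E
```

```text
[294.8203125 220.8984375] [289 215  13  13 128] 29.08422734073858 0.11823165776008598
7.4 [0.37813166 0.32808985 0.27984084] [ 0.3308458  -0.40247367 -0.41820076]
```

View pics/t3c.png

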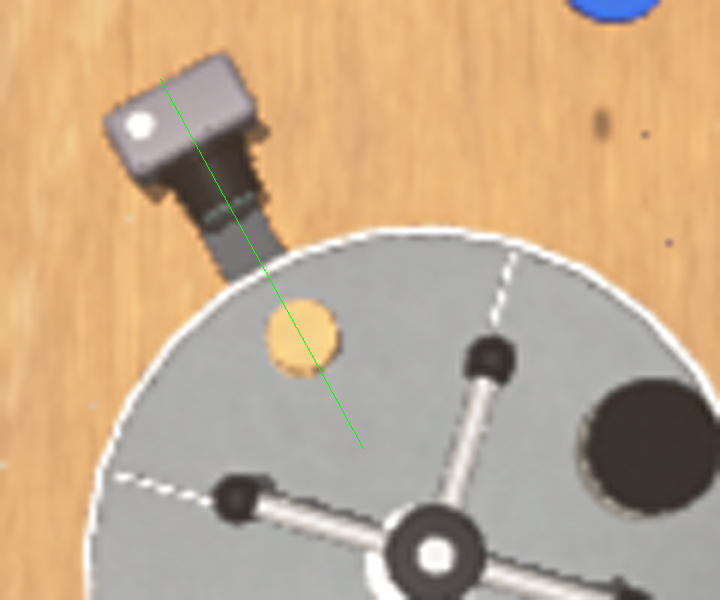

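View pics/s3.png

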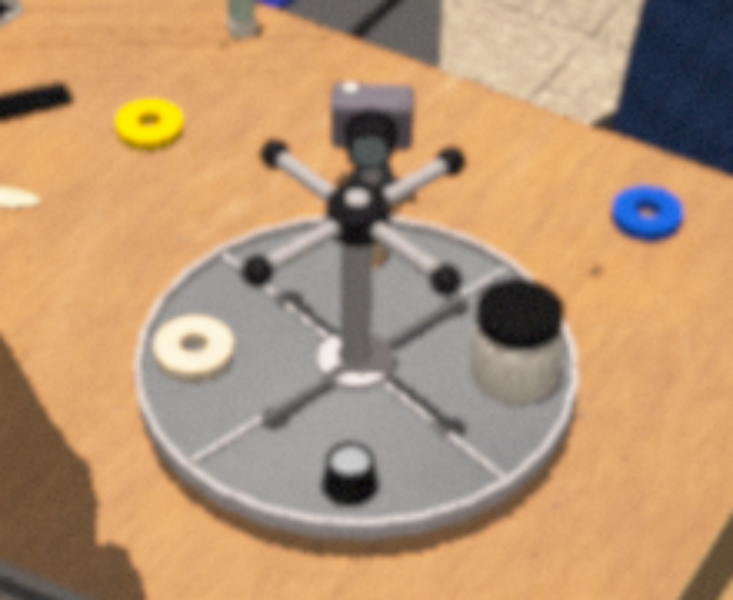

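The turntable hasn't moved since I let go: the bobbin at (302,338) is still on the lens line, and everything on the tray is standing. Handing in.

```bash
python3 -c "
from plant import *;print(job.finish_job())"
```

```text
the job is handed in; nothing more can be done
None
```

The bobbin of linen thread now stands centred in front of the lens, and the job is handed in. I turned the star handle about 31° counter-clockwise, pushing one spoke with the closed fingertips, then backed off and lifted away.

- **Alignment:** after release the bobbin measured 29.1°, against about 29.1° for the lens axis. The overlays leave the lens axis uncertain by about half a degree, roughly 1 mm at the bobbin.
- **At rest:** the angle changed by only 0.03° after I let go, which is measurement noise.
- **Other things:** the last pictures show the other three tray items upright and the camera where it was. I did not re-measure the label pad, eraser and clip, but the arm passed well above the table.
- **Force and time:** contact force readings stayed at about 4 N or less, and the whole job took about 7.5 s.

No check failed. The two ways of finding the bobbin's angle (image centroid and reading by eye) differed by about half a degree at the start.

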